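# Draw the prop wedge from under the chilled well's lid and bolt it for the road

## Task

The van is about to drive off. Work the wooden wedge backward out from under the heavy lid of the chilled counter well in small tugs of about a centimetre, letting the lid come to rest on the wedge for a moment after every tug, so that it settles shut without ever dropping. With the lid down, lay the wedge flat on its base in the shallow grey tray and push the bolt fully home into the lid, leaving the groceries where they are.

Things in the scene. Friction and masses are not known exactly. Their poses are not given: they have to be found in the camera images.
- cold_well: Low steel counter unit, fixed, 340 mm wide (y), flat deck 60 mm above the table. Origin: on the table, directly below the middle of the shut lid's front edge; x points level from the deck to the hinge, z up. The open deck runs from x = -160 mm to the lid edge at x = 0 and on to 90 under the lid; hinge line at x = 260.
- lid: White lid on a rear hinge. Origin: middle of its lower front edge; x to the hinge (level when shut), z up. Slab 260 mm from hinge to edge, 336 wide, 28 thick, 1.3 to 2.1 kg. Shut, its origin is 61.5 mm above the table; it starts propped 20 to 28 mm higher and falls freely if unsupported. Each 10 mm of wedge drawn lowers the edge 3.3 mm; the wedge stays where it is left; pulling it takes 5 to 20 N.
- wedge_grip (a point): Centre of the wooden wedge's grip block, 16.5 mm above its flat base. Block 44 mm long (x), 36 wide (y), 33 high; from its +x face the wedge, 36 wide all along, tapers over 90 mm to a 3 mm tip. x: block to tip, z up. 130 g. It lies on the deck, tip 60 to 75 mm past the lid edge under the lid, block centre 37 to 52 before it on the open deck.
- wedge_tip (a point): Thin end of the wedge, 1.5 mm above its base, 112 mm along +x from the grip block's centre.
- bolt (a joint): Travel (m) of the steel slide bolt on the deck, towards the lid along the well's +x: about 0 as it starts (drawn), 0.030 fully home in the slot of the lid's front face. It takes about 2 to 3 N and stays where it is left.
- bolt_knob (a point): Centre of the grip of the bolt's upright round knob, 14 mm in diameter (head 18), 36 mm above the deck; its top is 50 above the deck. Axes as the well's. Guides 16 mm high stand before and behind the knob on the bolt's line; beside it the deck is free.
- tray: Shallow grey open tray, fixed, 200 long (x) by 130 wide (y) by 30 mm high, walls and floor 5 mm. Origin: centre of its underside, on the table.
- carton: Open cardboard carton of goods, fixed, 200 by 130 mm, 66 high with its contents; not the tray. Origin: centre of underside.
- jar: Jar, 66 mm in diameter, 95 high, bystander; origin at the centre of its underside.
- milk: White bottle, 72 mm in diameter, 190 high, bystander; origin at the centre of its underside.
Not all that is in view belongs to the job. Of the things shaped like the part that bears wedge_grip, the wooden one is meant.

How it is judged (in metres and radians):
On the way, in this order (a step that is already met when the one before it is completed fails the run):
1. part way: the lid, resting on the wedge, is at rest with its front edge 12 to 19 mm above its shut height (z of lid in the frame of cold_well between 0.0735 and 0.0805 m and linear speed of lid below 0.003 m/s and contact force between wedge and lid above 1 N), for 0.2 s.
2. further: the lid, resting on the wedge, is at rest with its front edge 3.5 to 10.5 mm above its shut height (z of lid in the frame of cold_well between 0.065 and 0.072 m and linear speed of lid below 0.003 m/s and contact force between wedge and lid above 1 N), for 0.2 s.
3. the lid is down (front edge within 1.7 mm of its shut height) (z of lid in the frame of cold_well below 0.0632 m), for 0.2 s.
At the end, for the whole second after the job is handed in: Lid shut (front edge within 1.7 mm of its shut height) and at rest; bolt at least 25 mm out of 30 home; wedge at rest inside the tray, both block and tip within its walls, base down (tilt below 0.12 rad, block centre less than 26 mm above the tray's underside) (z of lid in the frame of cold_well below 0.0632 m and value of joint bolt above 0.025 m and x of wedge_grip in the frame of tray between -0.096 and 0.096 m and y of wedge_grip in the frame of tray between -0.061 and 0.061 m and x of wedge_tip in the frame of tray between -0.096 and 0.096 m and y of wedge_tip in the frame of tray between -0.061 and 0.061 m and z of wedge_grip in the frame of tray below 0.026 m and angle between wedge_grip's own z axis and vertical below 0.12 rad and linear speed of wedge below 0.02 m/s and linear speed of lid below 0.005 m/s); the robot touches nothing.
It fails at once if the lid drops: its front edge moves faster than 0.36 m/s (a free drop of its front edge of about 5 mm or more) (linear speed of lid above 0.36 m/s).
It fails at once if the bolt is pushed (beyond 10 mm) while the lid is still up (front edge over 3 mm above its shut height) (value of joint bolt above 0.01 m and z of lid in the frame of cold_well above 0.0645 m).
It fails at once if the jar is moved more than 25 mm or tipped (distance of jar from where it was at the start of the episode above 0.025 m or angle between jar's own z axis and vertical above 0.3 rad).
It fails at once if the milk is moved more than 25 mm or tipped (distance of milk from where it was at the start of the episode above 0.025 m or angle between milk's own z axis and vertical above 0.3 rad).
It also fails if it takes over 72 s, if anything falls off the work surface, if the arm or the gripper's body presses on something with over 40 N, if the wrist force passes 120 N, or if a joint passes its speed limit or range.

## Robot

A 6-joint arm with a two-finger parallel gripper is mounted at the origin on the work surface. World frame = base frame: x ahead of the robot, y to its left, z up, the work surface at z = 0. Lengths are in m, angles in degrees, forces in N, time in s.
With the tool pointing down it reaches from about 0.35 to 0.775 m from the base axis. Payload 7.3 kg.
Tool frame: the origin (TCP) lies midway between the tips of the shut fingers; the grasp point (between the pads) lies 19 mm behind it; z points along the fingers, y is the direction in which the jaws open and shut (so a half turn about z gives the same grasp; the last joint's range is limited). The gripper opens to 92 mm and grips with 3 to 60 N. Pads are 19 mm wide; open, the fingers measure 130 mm over their backs; the gripper's body (75 mm by 190 mm) begins 47 mm behind the grasp point.
Start: joints at [66.349, 19.595, 87.324, -0, 73.075, -8.365], TCP at [0.138, 0.506, 0.227] pointing down, gripper open.
Joint ranges: [-145.02, 145.02], [-44.19, 115.74], [2.07, 154.8], [-57.11, 237.11], [16.16, 152.29], [-177.93, 177.93]. Speed limits (degrees/s): [147.25, 147.25, 180, 180, 180, 180].

## Interface

Orientations are given as [roll, pitch, yaw] about the fixed x, y, z axes, in that order (R = Rz(yaw) Ry(pitch) Rx(roll)).
In Python, from rig import manip, kin, viewer gives the robot as it stands. Calls block until the motion is done:
- manip.move_pose(position, orientation): joint-space move of the TCP to a pose.
- manip.move_linear(position, frame=None, vel=0.15): straight line of the TCP; frame=None keeps the orientation; vel is the mean speed in m/s.
- manip.set_joints(angles): joint-space move.
- manip.set_gripper(opening, squeeze=None): finger opening in m; squeeze is the grip in N (None keeps the last); returns when the fingers have stopped.
- manip.wait(seconds).
- kin.solve_ik(position, orientation): joint angles nearest the present ones, or None.
- viewer.read_camera(name): name is "side" or "top" or "wrist"; returns (picture, depth): 420x560x3 uint8, blue, green, red; 420x560 float32, m along the optical axis (not along the pixel's ray), 0 where there is no reading.
- viewer.get_calibration(name): a dict with "K" (3x3 intrinsics, pixels), "k1" (the pictures are not rectified: a ray, as slopes to the right and down, at radius r is drawn at 1 + k1 r^2 times it, then the intrinsics apply), "world_to_cam" (4x4, takes a point from world to camera coordinates); the wrist camera has in their place "tool_from_camera" (4x4, takes a point from camera to tool coordinates, whose origin is the TCP and whose axes are the flange's). Camera axes: x right, y down, z forward; pixel columns grow to the right and rows downward; lengths in m; the calibration is good to about 2 mm. A picture is of the moment at which its call begins: read the wrist's pose just before it. get_calibration takes no time and is no camera call.
A pose or a line that the arm cannot do raises manip.PlanningError and nothing moves.
- manip.close_job(): hands the job in, once; it reports no verdict.
Readings, each from a call of its own:
- manip.current_clock(): time.
- manip.current_joint_positions(): joint angles.
- manip.current_joint_vel(): joint speeds.
- manip.current_effort(): joint torques, N m.
- manip.current_position(): TCP position.
- manip.current_orientation(): TCP orientation.
- manip.current_force(): force on the tool from outside, world axes, zero at the start.
- manip.current_ft_torque(): the same for the moment, N m.
- manip.current_opening(): finger opening in m.
Only numpy, scipy, OpenCV 4.12 (cv2) and the standard library are available. Lean on these libraries where they do the work, as an engineer would, in place of code of your own. Each camera call takes 0.05 s, during which the arm holds its last target.

## Working session

There is one attempt and no reset: what is moved stays moved. The work goes in short steps, each a Python script; the robot and the scene stay as the last script left them, time stands still between calls to the robot, and variables do not carry over. Pictures are saved under pics/ and viewed, and the job is handed in when it is done.

```bash
ls; mkdir -p pics
python3 - <<'E'
from rig import manip, kin, viewer
import cv2, numpy as np
for n in ["side","top","wrist"]:
    c=viewer.get_calibration(n); print(n,{k:np.round(np.array(v),4).tolist() for k,v in c.items()})
    p,d=viewer.read_camera(n); cv2.imwrite(f"pics/a_{n}.png",p); np.save(f"a_{n}.npy",d)
print(manip.current_clock(),manip.current_position(),manip.current_orientation(),manip.current_force())
E
```

```text
pics
side {'K': [[418.7256, 0.0, 285.3642], [0.0, 418.7256, 206.3392], [0.0, 0.0, 1.0]], 'k1': -0.1323, 'world_to_cam': [[0.9197, -0.3921, 0.0185, -0.4774], [-0.1802, -0.4637, -0.8675, 0.1607], [0.3487, 0.7945, -0.4971, 0.819], [0.0, 0.0, 0.0, 1.0]]}
top {'K': [[448.0059, 0.0, 285.8395], [0.0, 448.0059, 211.5706], [0.0, 0.0, 1.0]], 'k1': -0.0987, 'world_to_cam': [[-0.0281, -0.9994, -0.0195, 0.0119], [-0.9968, 0.0295, -0.0745, 0.5199], [0.0751, 0.0173, -0.997, 1.0156], [0.0, 0.0, 0.0, 1.0]]}
wrist {'K': [[308.9654, 0.0, 280.9313], [0.0, 308.9654, 211.5481], [0.0, 0.0, 1.0]], 'k1': -0.061, 'tool_from_camera': [[0.0003, -0.9544, -0.2984, 0.0808], [1.0, 0.0002, 0.0005, 0.0], [-0.0004, -0.2984, 0.9544, -0.1578], [0.0, 0.0, 0.0, 1.0]]}
0.15 [0.13828098 0.50617273 0.22623573] [-1.79938278e+02 -8.62270164e-03  1.64713597e+02] [0.78218762 0.49007465 0.2364346 ]
```

View pics/a_top.png

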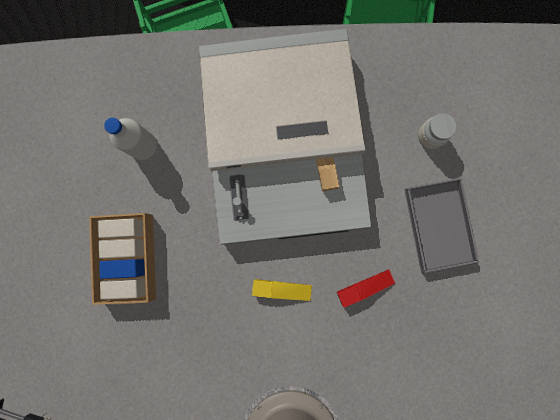

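View pics/a_side.png

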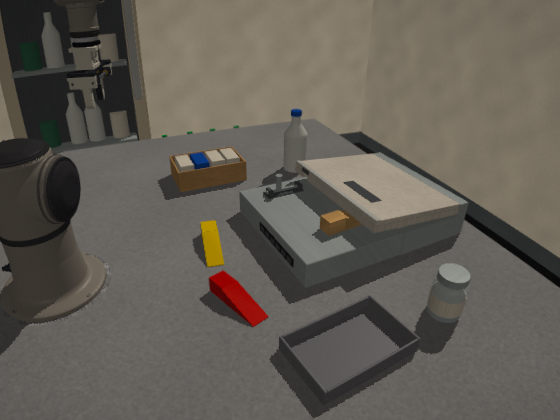

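View pics/a_wrist.png

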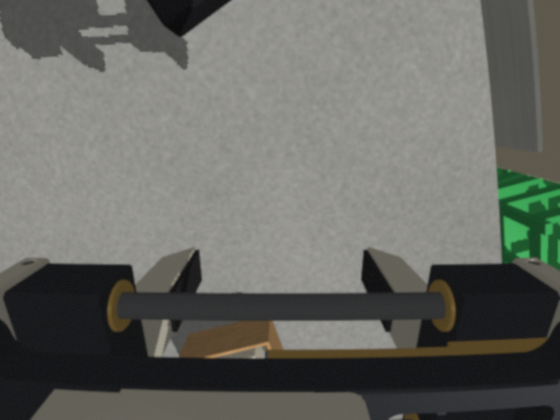

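The top view shows the well, with its yaw slightly off the image axes. The wooden block is at (328,175), the bolt at (238,198), the tray at (441,227), the jar at (437,132) and the milk at (120,130). The yellow and red wedges are decoys. I'll zoom in and measure next.

```bash
cat > h.py <<'E'
import numpy as np, cv2
from rig import manip, kin, viewer
def rays(cam,uv,T=None):
    c=viewer.get_calibration(cam);K=np.array(c["K"]);k1=c["k1"]
    uv=np.atleast_2d(uv).astype(float)
    s=cv2.undistortPoints(uv.reshape(-1,1,2),K,np.array([k1,0,0,0,0.])).reshape(-1,2)
    d=np.c_[s,np.ones(len(s))]
    if cam=="wrist": M=T@np.array(c["tool_from_camera"])
    else: M=np.linalg.inv(np.array(c["world_to_cam"]))
    return M[:3,3],d@M[:3,:3].T
def plane(cam,uv,z,T=None):
    o,d=rays(cam,uv,T); return o+d*((z-o[2])/d[:,2])[:,None]
def depthpt(cam,uv,D,T=None):
    o,d=rays(cam,uv,T); uv=np.atleast_2d(uv).astype(int); return o+d*D[uv[:,1],uv[:,0]][:,None]
def R(rpy):
    from scipy.spatial.transform import Rotation as Ro
    return Ro.from_euler('xyz',rpy,degrees=True).as_matrix()
def tool():
    T=np.eye(4);T[:3,:3]=R(manip.current_orientation());T[:3,3]=manip.current_position();return T
E
python3 - <<'E'
from h import *
p=cv2.imread("pics/a_top.png");D=np.load("a_top.npy")
z=cv2.resize(p[20:260,190:390],None,fx=3,fy=3,interpolation=cv2.INTER_CUBIC)[:600] 
cv2.imwrite("pics/z1.png",cv2.resize(p[120:250,200:380],None,fx=4,fy=4,interpolation=cv2.INTER_CUBIC))
cv2.imwrite("pics/z2.png",cv2.resize(p[170:285,395:490],None,fx=5,fy=5,interpolation=cv2.INTER_CUBIC))
for n,uv in dict(deck=(290,220),deck2=(350,200),block=(329,180),lid=(280,100),lid2=(280,150),lid3=(220,150),lid4=(345,140),tray=(441,230),jar=(441,124),knob=(237,201),table=(300,330),milk=(113,126)).items():
    print(n,np.round(depthpt("top",uv,D),4))
E
```

```text
deck [[ 0.498  -0.0126  0.0602]]
deck2 [[ 0.5386 -0.1471  0.0602]]
block [[ 0.5798 -0.0993  0.0945]]
lid [[0.7582 0.0013 0.1017]]
lid2 [[0.6456 0.0041 0.1087]]
lid3 [[0.6501 0.1329 0.1086]]
lid4 [[ 0.6629 -0.1355  0.1096]]
tray [[ 0.467  -0.3659  0.0056]]
jar [[ 0.6968 -0.35    0.0956]]
knob [[0.5388 0.0981 0.1096]]
table [[ 0.2452 -0.0279  0.0025]]
milk [[0.6899 0.3363 0.1904]]
```

View pics/z1.png

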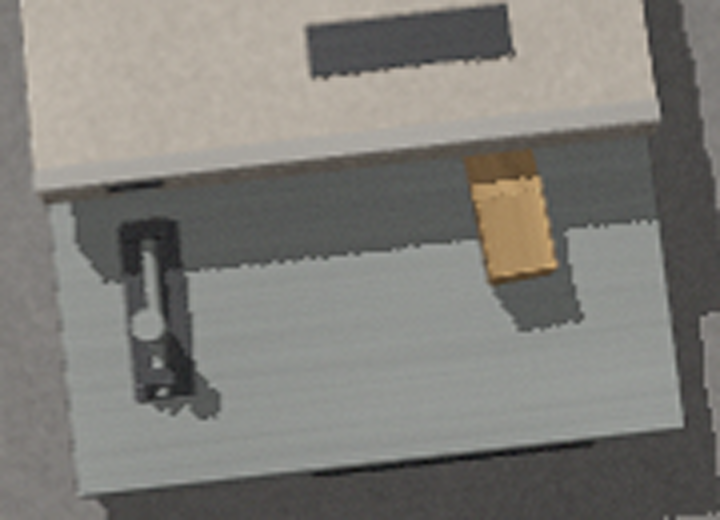

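View pics/z2.png

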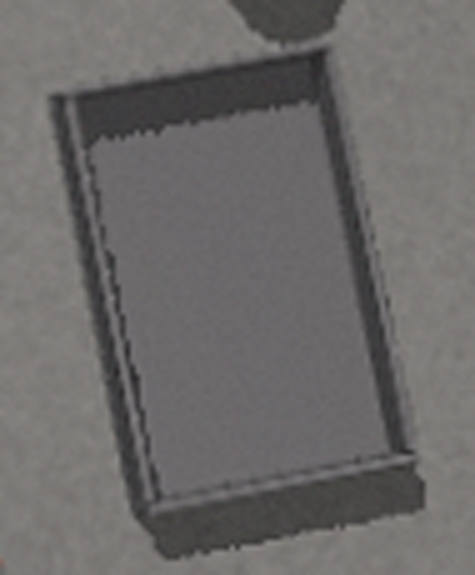

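The zoom shows the block's top corners near zoom (472,182), (540,177), (557,270) and (490,283). The knob is at (148,324) and the deck's front edge runs (80,495) to (684,428). The tray rim is clear.

Run:
```python
from h import *
from scipy.spatial.transform import Rotation as Ro
z1=lambda a:np.array(a)/4.+[200,120]-0.375
z2=lambda a:np.array(a)/5.+[395,170]-0.4
f=plane("top",z1([(80,495),(684,428)]),.06);print("deck front",f.round(4),"len",np.linalg.norm(f[0]-f[1]))
v=f[0]-f[1]; # +y dir
yaw=np.degrees(np.arctan2(v[1],v[0]))-90;print("well yaw",yaw, "origin",(f.mean(0)+.16*np.array([np.cos(np.radians(yaw)),np.sin(np.radians(yaw)),0])).round(4))
s=plane("top",z1([(80,495),(50,205),(684,428),(657,225)]),.06);print(s.round(4))
for i in(0,2):
    w=s[i+1]-s[i];print("side yaw",np.degrees(np.arctan2(w[1],w[0])))
print("knob",plane("top",z1((148,324)),.11))
p=cv2.imread("pics/a_top.png");D=np.load("a_top.npy")
hsv=cv2.cvtColor(p,cv2.COLOR_BGR2HSV);m=cv2.inRange(hsv,(8,90,60),(25,255,255));m[:, :300]=0;m[:,360:]=0;m[200:]=0;m[:140]=0
ys,xs=np.nonzero(m);P=depthpt("top",np.c_[xs,ys],D);print(len(xs),xs.min(),xs.max(),ys.min(),ys.max())
top=P[P[:,2]>.090];print(len(top))
o,dd=rays("top",np.c_[xs,ys][P[:,2]>.090]);q=plane("top",np.c_[xs,ys][P[:,2]>.090],.093)
r=cv2.minAreaRect((q[:,:2]*1000).astype(np.float32));print(r);print(cv2.boxPoints(r))
t=plane("top",z2([(52,97),(328,48),(413,458),(140,512)]),.03);print("tray",t.round(4),t.mean(0))
e=lambda a,b:(np.linalg.norm(t[a]-t[b]),np.degrees(np.arctan2(*(t[a]-t[b])[:2][::-1])))
print(e(0,3),e(1,2),e(0,1),e(3,2))
```

```text
deck front [[ 0.4506  0.1451  0.06  ]
 [ 0.4781 -0.1906  0.06  ]] len 0.3368648801776015
well yaw 4.676849412791441 origin [ 0.6238 -0.0097  0.06  ]
[[ 0.4506  0.1451  0.06  ]
 [ 0.6137  0.1594  0.06  ]
 [ 0.4781 -0.1906  0.06  ]
 [ 0.5918 -0.1804  0.06  ]]
side yaw 5.000067432187679
side yaw 5.1413540351798614
knob [[0.53959784 0.09887828 0.11      ]]
545 316 338 157 190
408
((594.405517578125, -96.86762237548828), (63.84634780883789, 36.11244583129883), 9.009108543395996)
[[ 560.0487    -84.03304 ]
 [ 565.7036   -119.69999 ]
 [ 628.7623   -109.7022  ]
 [ 623.1074    -74.035255]]
tray [[ 0.5632 -0.2789  0.03  ]
 [ 0.5826 -0.4097  0.03  ]
 [ 0.3921 -0.4392  0.03  ]
 [ 0.3722 -0.3107  0.03  ]] [ 0.47752408 -0.35961144  0.03      ]
(np.float64(0.19365526234903477), np.float64(9.445929512615079)) (np.float64(0.19270929117735658), np.float64(8.793156129191905)) (np.float64(0.13223790736021582), np.float64(98.41061258954147)) (np.float64(0.13002869440502732), np.float64(98.81541019967104))
```

Well yaw is about 5°, wedge yaw about 9° and tray yaw about 9°. I'll hover above the block and refine the grasp with the wrist camera.

Run:
```python
from h import *
for y in (9,-171):
    print(y,[kin.solve_ik(p,[180,0,y]) for p in ([.585,-.0985,.064],[.4315,-.367,.009],[.54,.099,.077],[.5,-.0985,.2])])
```

```text
9 [array([-1.69570058e+01,  3.61413153e+01,  8.76186720e+01, -2.54444375e-14,
        5.62400127e+01,  6.40429942e+01]), array([-4.81330841e+01,  3.84382729e+01,  9.44267746e+01, -2.54444375e-14,
        4.71349525e+01,  3.28669159e+01]), array([ 2.38949357e+00,  3.13455105e+01,  9.45306032e+01, -2.54444375e-14,
        5.41238863e+01,  8.33894936e+01]), array([-1.97667703e+01,  1.93502893e+01,  9.21558008e+01, -2.54444375e-14,
        6.84939100e+01,  6.12332297e+01])]
-171 [array([ -16.95700581,   36.14131529,   87.618672  ,    0.        ,
         56.24001271, -115.95700581]), array([ -48.13308414,   38.43827293,   94.42677458,    0.        ,
         47.13495249, -147.13308414]), array([  2.38949357,  31.34551051,  94.53060318,   0.        ,
        54.12388631, -96.61050643]), array([ -19.76677027,   19.35028926,   92.15580078,    0.        ,
         68.49390997, -118.76677027])]
```

Run:
```python
from h import *
manip.move_pose([.565,-.098,.22],[180,0,-171])
T=tool();p,d=viewer.read_camera("wrist");cv2.imwrite("pics/w1.png",p);np.save("w1.npy",d);np.save("w1T.npy",T)
print(manip.current_clock(),T.round(4),manip.current_force())
```

```text
2.8167 [[-9.875e-01 -1.574e-01  1.000e-04  5.651e-01]
 [-1.574e-01  9.875e-01  2.000e-04 -9.720e-02]
 [-1.000e-04  2.000e-04 -1.000e+00  2.201e-01]
 [ 0.000e+00  0.000e+00  0.000e+00  1.000e+00]] [0.21076502 0.36524562 0.20246728]
```

View pics/w1.png

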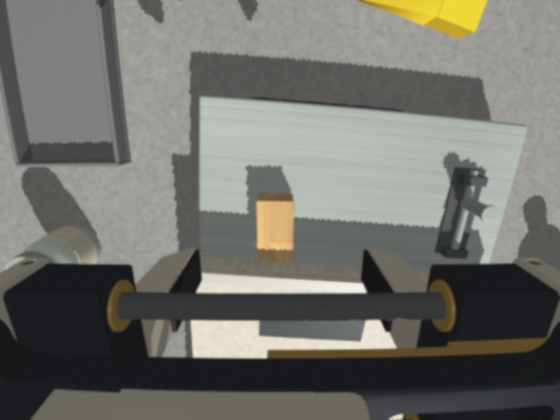

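The wrist view shows the block's top face at about (258–293, 201–249), with the darker back face above it. The wedge is aligned with the image, and the knob head is near (475,175).

Run:
```python
from h import *
T=np.load("w1T.npy");p=cv2.imread("pics/w1.png");D=np.load("w1.npy")
cv2.imwrite("pics/z3.png",cv2.resize(p[150:280,220:320],None,fx=6,fy=6,interpolation=cv2.INTER_CUBIC)[:600])
cv2.imwrite("pics/z4.png",cv2.resize(p[140:270,420:530],None,fx=4.5,fy=4.5,interpolation=cv2.INTER_CUBIC))
hsv=cv2.cvtColor(p,cv2.COLOR_BGR2HSV);m=cv2.inRange(hsv,(8,60,60),(25,255,255));m[:180]=0;m[262:]=0;m[:,:240]=0;m[:,310:]=0
ys,xs=np.nonzero(m);P=depthpt("wrist",np.c_[xs,ys],D,T);print(len(P),P.min(0),P.max(0))
s=P[:,2]>.0925;q=plane("wrist",np.c_[xs,ys][s],.094,T);print(np.median(P[s],0))
r=cv2.minAreaRect((q[:,:2]*1000).astype(np.float32));print(r,cv2.boxPoints(r))
print(depthpt("wrist",[(473,173),(465,200),(400,180),(300,272)],D,T).round(4))
```

```text
2542 [ 0.48531438 -0.12125833  0.05859421] [ 0.63494509 -0.07326095  0.3778191 ]
[ 0.58517964 -0.10076303  0.09310935]
((592.6842651367188, -99.617431640625), (60.945152282714844, 35.32962417602539), 9.69583511352539) [[ 559.6719   -87.33707]
 [ 565.6221  -122.16203]
 [ 625.69666 -111.8978 ]
 [ 619.74646  -77.07283]]
[[ 0.5079  0.0921  0.0732]
 [ 0.5361  0.0912  0.0761]
 [ 0.5292  0.0241  0.0606]
 [ 0.6301 -0.0674  0.1018]]
```

View pics/z3.png

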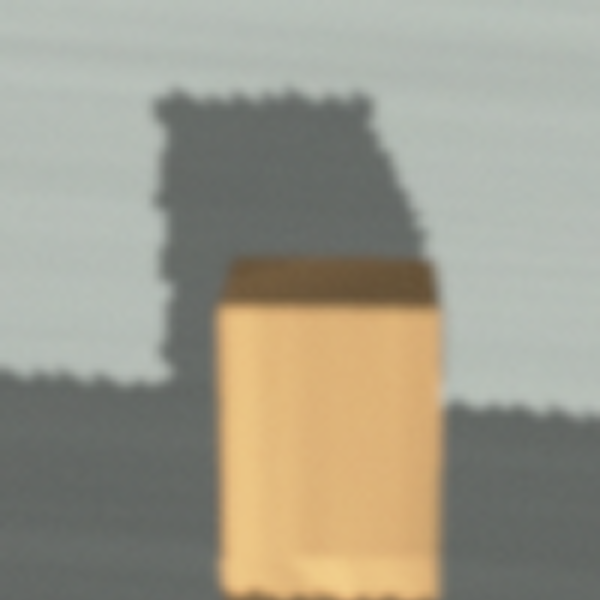

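View pics/z4.png

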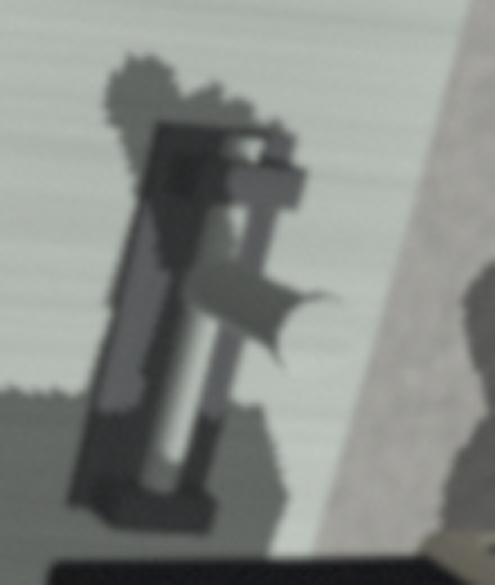

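Run:
```python
from h import *
T=np.load("w1T.npy")
f=lambda a:np.array(a)/6.+[220,150]-.42
q=plane("wrist",f([(217,305),(441,305),(222,555),(441,555)]),.093,T);print(q.round(4))
b=q[:2].mean(0);e=q[2:].mean(0);v=e-b;print("yaw",np.degrees(np.arctan2(v[1],v[0])),np.linalg.norm(v),"ctr",(b+e)/2)
w=q[0]-q[1];print("yaw2",np.degrees(np.arctan2(w[1],w[0])))
```

```text
[[ 0.5661 -0.1213  0.093 ]
 [ 0.5605 -0.0861  0.093 ]
 [ 0.6086 -0.1148  0.093 ]
 [ 0.6029 -0.0788  0.093 ]]
yaw 9.26193150697553 0.04306231781236568 ctr [ 0.58452415 -0.10026744  0.093     ]
yaw2 -80.93832729533705
```

Run:
```python
from h import *
manip.set_gripper(.07)
manip.move_pose([.5838,-.1002,.12],[180,0,-170.8])
manip.move_linear([.5838,-.1002,.0645],vel=.06)
print(manip.current_position(),manip.current_force())
manip.set_gripper(.03,squeeze=40)
print(manip.current_opening(),manip.current_position(),manip.current_orientation(),manip.current_force(),manip.current_clock())
p,d=viewer.read_camera("side");cv2.imwrite("pics/s1.png",p);np.save("s1.npy",d)
```

```text
[ 0.58408496 -0.1002831   0.06484901] [0.05386304 0.88647318 0.10289664]
0.03545329661206714 [ 0.58381578 -0.10035275  0.06456147] [-1.79993634e+02  4.23875688e-03 -1.70820143e+02] [-0.37640275 -0.86059064  0.74628275] 5.6167
```

View pics/s1.png

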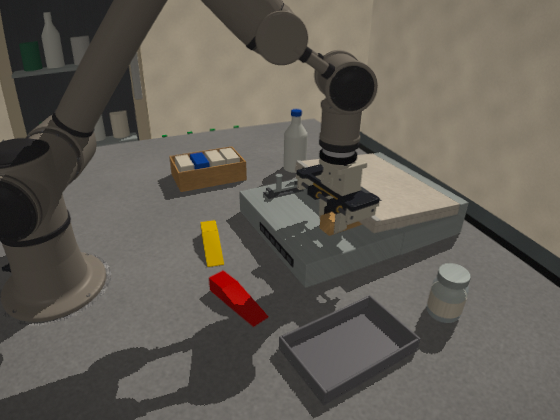

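The fingers hold the block at a 35.5 mm opening. I'll take the first tugs, fitting the lid plane from side-camera depth after each one.

```bash
cat > tug.py <<'E'
from h import *
import sys
WO=np.array([.6236,-.0098]);wy=np.radians(5.0);ex=np.array([np.cos(wy),np.sin(wy)]);ey=np.array([-ex[1],ex[0]])
def lid():
    p,D=viewer.read_camera("side")
    v,u=np.mgrid[150:235:2,300:470:2];u=u.ravel();v=v.ravel()
    P=depthpt("side",np.c_[u,v],D)
    x=(P[:,:2]-WO)@ex;y=(P[:,:2]-WO)@ey
    s=(x>.02)&(x<.24)&(abs(y)<.155)&(P[:,2]>.075)&(P[:,2]<.13)
    # exclude robot: white lid colour
    A=np.c_[x,y,np.ones(len(x))];
    for _ in range(4):
        c=np.linalg.lstsq(A[s],P[s,2],rcond=None)[0]; r=P[:,2]-A@c; s=s&(abs(r)<.004)
    return c[2]-.028-.0615, np.arctan(-c[0]), s.sum()
def tug(n,step=.010,yaw=9.2,vel=.03,wait=.5):
    d=-np.array([np.cos(np.radians(yaw)),np.sin(np.radians(yaw)),0])
    p0=np.array(manip.current_position())
    tgt=np.load("tgt.npy")
    for i in range(n):
        tgt=tgt+d*step;manip.move_linear(tgt,vel=vel);F=np.array(manip.current_force());manip.wait(wait)
        h,a,k=lid()
        print(i,np.array(manip.current_position()).round(4),"F",F.round(1),np.array(manip.current_force()).round(1),"open",round(float(manip.current_opening()),4),"lid h %.1f mm, from tilt %.1f"%(h*1e3,1e3*.26*np.sin(a)),k,"t",manip.current_clock())
    np.save("tgt.npy",tgt)
E
python3 - <<'E'
from tug import *
np.save("tgt.npy",np.array([.5838,-.1003,.0645]))
print(lid())
tug(2)
E
```

```text
(np.float64(0.023074983470264043), np.float64(0.08562863824017161), np.int64(681))
0 [ 0.5743 -0.1018  0.0646] F [ 3.8  1.2 -1.7] [ 4.8  1.7 -1.4] open 0.0357 lid h 20.1 mm, from tilt 19.4 732 t 6.75
1 [ 0.5639 -0.1036  0.0646] F [ 1.7 -0.3  0.3] [-0.1 -1.3  1.6] open 0.0358 lid h 16.7 mm, from tilt 16.2 803 t 7.7833
```

The lid is following at 3.3 mm per tug and is now about 16.5 mm up, inside the first window. Continuing.

Run:
```python
from tug import *
tug(3)
```

```text
0 [ 0.5546 -0.1049  0.0646] F [ 4.   1.2 -0.4] [ 4.2  2.  -0.5] open 0.0361 lid h 13.7 mm, from tilt 13.2 866 t 8.8167
1 [ 0.5444 -0.1067  0.0646] F [2.5 0.6 0.5] [2.8 0.5 1.5] open 0.0358 lid h 10.3 mm, from tilt 9.8 936 t 9.85
2 [ 0.5346 -0.1083  0.0646] F [4.5 0.2 1.7] [5.9 1.1 1.5] open 0.036 lid h 7.0 mm, from tilt 6.6 1009 t 10.8833
```

Run:
```python
from tug import *
tug(3)
p,d=viewer.read_camera("side");cv2.imwrite("pics/s2.png",p)
```

```text
0 [ 0.5246 -0.1099  0.0646] F [4.3 1.3 1.8] [3.6 1.  3.1] open 0.0357 lid h 3.4 mm, from tilt 3.0 1080 t 11.9167
1 [ 0.5141 -0.1115  0.0645] F [-0.   0.1  5.6] [ 0.4 -0.3  5.7] open 0.0358 lid h 0.0 mm, from tilt -0.4 1122 t 12.95
2 [ 0.5041 -0.1131  0.0645] F [0.1 0.3 6. ] [-0.6 -0.4  6.8] open 0.0358 lid h -0.1 mm, from tilt -0.5 1158 t 13.9833
```

View pics/s2.png

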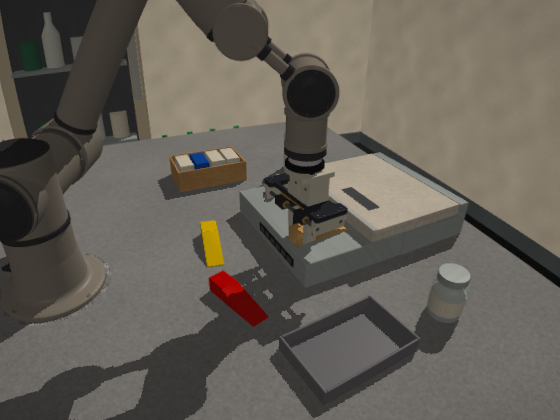

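The lid is shut at about 0 mm (7.0, 3.4 and 0 mm over the last tugs) and the wedge tip is clear. Next I'll lift the wedge and hover over the tray.

Run:
```python
from h import *
p=np.array(manip.current_position())
manip.move_linear([p[0],p[1],.135],vel=.1)
print(manip.current_force(),manip.current_opening())
manip.move_linear([.433,-.3665,.135],vel=.2)
manip.wait(.2)
for n in("side","top","wrist"):
    T=tool();im,d=viewer.read_camera(n);cv2.imwrite(f"pics/t_{n}.png",im)
print(manip.current_position(),manip.current_orientation(),manip.current_force(),manip.current_opening(),manip.current_clock())
```

```text
[-0.42050871 -0.59474682 -1.16571706] 0.03549252768578209
[ 0.43318424 -0.3662086   0.13508366] [-1.79996583e+02  4.80094622e-03 -1.70769332e+02] [ 1.02861044 -0.67530131  0.02118043] 0.036080947801401225 16.7083
```

View pics/t_side.png

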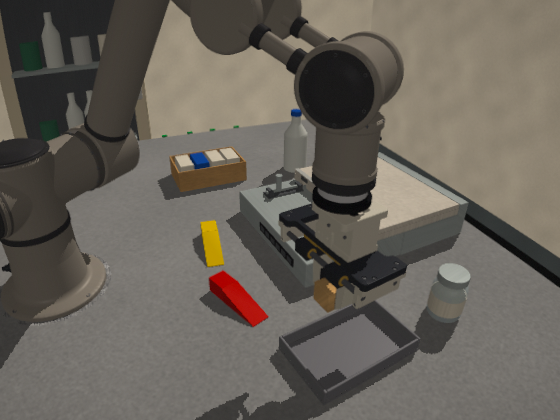

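View pics/t_wrist.png

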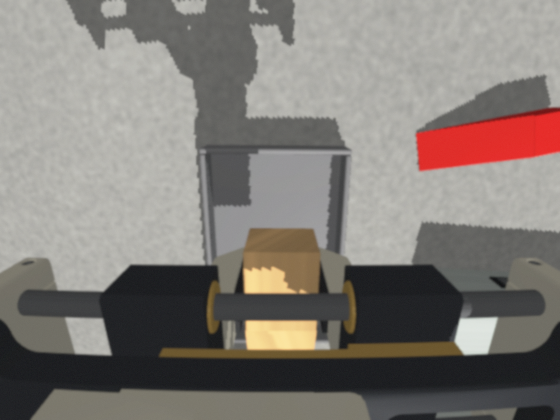

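View pics/t_top.png

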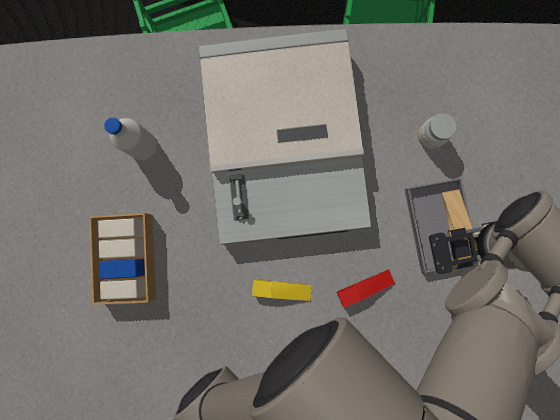

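The wrist view shows the tray's near rim at (203–350, 150), with the wedge centred at column 281. The top view shows the tip inside the tray. I'll check the rim position numerically.

Run:
```python
from h import *
T=tool()
q=plane("wrist",[(202,150),(350,150)],.03,T);print(q.round(4),np.linalg.norm(q[0]-q[1]))
a=np.radians(9.1);print("ctr",q.mean(0)[:2]+.1*np.array([np.cos(a),np.sin(a)]))
w=q[1]-q[0];print(np.degrees(np.arctan2(w[1],w[0]))-90)
```

```text
[[ 0.3916 -0.4405  0.03  ]
 [ 0.3716 -0.3172  0.03  ]] 0.12489863466903826
ctr [ 0.48031901 -0.36300289]
9.226406082946198
```

Run:
```python
from h import *
manip.move_linear([.4355,-.3675,.03],vel=.15)
manip.move_linear([.4355,-.3675,.0105],vel=.03)
manip.wait(.2)
print(manip.current_position(),manip.current_force())
manip.move_linear([.4355,-.3675,.0093],vel=.02);manip.wait(.2)
print(manip.current_position(),manip.current_force())
manip.set_gripper(.055);manip.wait(.2)
print(manip.current_opening(),manip.current_force())
manip.move_linear([.4355,-.3675,.16],vel=.15)
manip.move_linear([.36,-.3,.22],vel=.2)
for n in("side","top","wrist"):
    T=tool();im,d=viewer.read_camera(n);cv2.imwrite(f"pics/u_{n}.png",im);np.save(f"u_{n}.npy",d)
np.save("uT.npy",T)
print(manip.current_clock())
```

```text
[ 0.43560682 -0.36760019  0.01070285] [-0.05690592  0.61013157 -0.62669693]
[ 0.43569198 -0.36772885  0.00955741] [ 0.41516632 -1.23345408  2.56826269]
0.05489217555190195 [0.23818969 0.25307885 0.26016552]
21.8167
```

View pics/u_side.png

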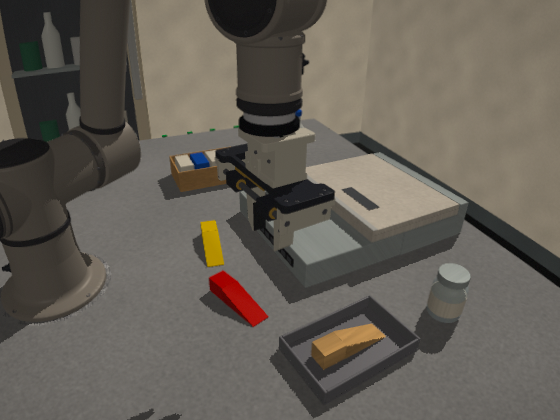

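View pics/u_top.png

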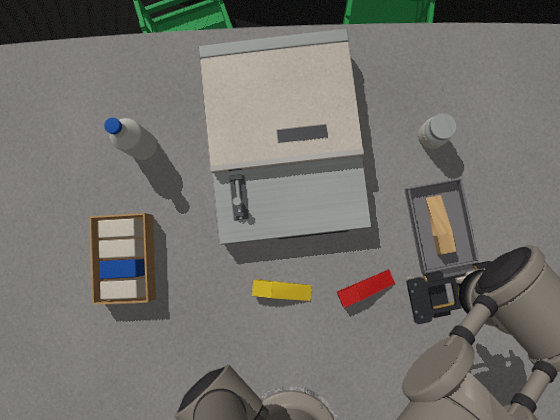

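The wedge lies flat inside the tray in both views: about (436,225) in the top view and (348,342) in the side view. Next is the bolt, starting with a hover to locate the knob.

Run:
```python
from h import *
T=np.load("uT.npy")
D=np.load("u_top.npy");print("wedge block top",depthpt("top",[(447,243),(436,205)],D).round(4))
manip.move_pose([.44,-.1,.24],[180,0,-175])
manip.move_pose([.565,.095,.22],[180,0,-175])
T=tool();p,d=viewer.read_camera("wrist");cv2.imwrite("pics/w2.png",p);np.save("w2.npy",d);np.save("w2T.npy",T)
print(manip.current_clock(),manip.current_position())
cv2.imwrite("pics/w2z.png",cv2.resize(p[140:270,220:340],None,fx=4.5,fy=4.5,interpolation=cv2.INTER_CUBIC))
a=cv2.imread("pics/a_side.png");cv2.imwrite("pics/sz.png",cv2.resize(a[165:205,255:315],None,fx=10,fy=10,interpolation=cv2.INTER_CUBIC))
```

```text
wedge block top [[ 0.4362 -0.3691  0.0335]
 [ 0.5254 -0.3541  0.0146]]
23.6667 [0.56483167 0.09308431 0.22021838]
```

View pics/w2z.png

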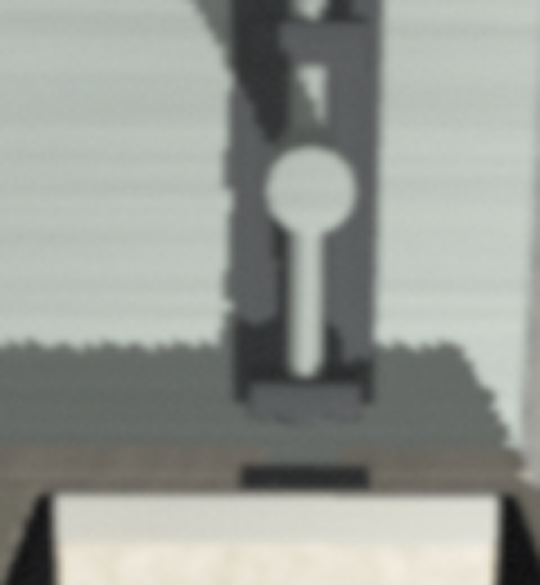

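View pics/sz.png

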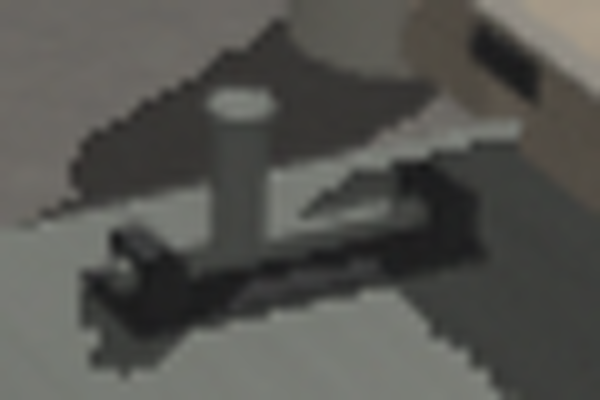

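The knob head is a disc at zoom (311,190), which is px (289,182). The bolt line runs straight towards the slot in the lid face at zoom (304,478).

Run:
```python
from h import *
T=np.load("w2T.npy");uv=np.array([311,190])/4.5+[220,140]-.39
k=plane("wrist",uv,.110,T);D=np.load("w2.npy");print(k,depthpt("wrist",uv,D,T))
s=plane("wrist",np.array([304,478])/4.5+[220,140]-.39,.075,T);print("slot",s,np.degrees(np.arctan2(*(s-k)[0,:2][::-1])))
```

```text
[[0.53976498 0.09810413 0.11      ]] [[0.53949425 0.0980474  0.11131035]]
slot [[0.61609656 0.10446482 0.075     ]] 4.763434276584154
```

Run:
```python
from h import *
k=np.array([.5397,.0984,.0785])
manip.set_gripper(.05)
manip.move_pose([k[0],k[1],.16],[180,0,-175])
manip.move_linear(k,vel=.08);print(manip.current_position(),manip.current_force())
manip.set_gripper(.008,squeeze=15);print("open",manip.current_opening(),manip.current_force())
e=np.array([np.cos(np.radians(4.9)),np.sin(np.radians(4.9)),0])
for s in (.01,.02,.028,.031):
    manip.move_linear(k+e*s,vel=.04);manip.wait(.1);print(s,manip.current_position().round(4),manip.current_force().round(1),round(float(manip.current_opening()),4))
print(manip.current_clock())
```

```text
[0.54011628 0.09842385 0.07904979] [-0.26990348 -0.40699992  0.83895607]
open 0.01654979137087018 [ 0.29078648 -2.99653465  1.21442035]
0.01 [0.5505 0.099  0.0786] [ 2.5 -4.8  0.2] 0.0165
0.02 [0.5603 0.0998 0.0786] [ 2.1 -5.  -0.2] 0.0166
0.028 [0.5683 0.1005 0.0786] [ 1.2 -5.3 -0. ] 0.0162
0.031 [0.5689 0.1005 0.0785] [-5.2 -6.8  4.8] 0.0164
27.9917
```

The end stop is reached: −5 N at about 29–30 mm. I'll release, rise and verify.

Run:
```python
from h import *
manip.set_gripper(.05);p=np.array(manip.current_position())
manip.move_linear([p[0],p[1],.22],vel=.15);manip.wait(.2)
T=tool();im,d=viewer.read_camera("wrist");cv2.imwrite("pics/v_wrist.png",im);np.save("vT.npy",T)
manip.move_pose([.3,.25,.3],[180,0,-175]);manip.wait(.3)
for n in("side","top"):
    im,d=viewer.read_camera(n);cv2.imwrite(f"pics/v_{n}.png",im);np.save(f"v_{n}.npy",d)
from tug import lid;print(lid(),manip.current_clock())
t=cv2.imread("pics/v_top.png");cv2.imwrite("pics/v_tz.png",cv2.resize(t[120:260,200:380],None,fx=4,fy=4,interpolation=cv2.INTER_CUBIC))
```

```text
(np.float64(-0.00014629153099610104), np.float64(-0.0021104177086763614), np.int64(1249)) 31.7417
```

View pics/v_side.png

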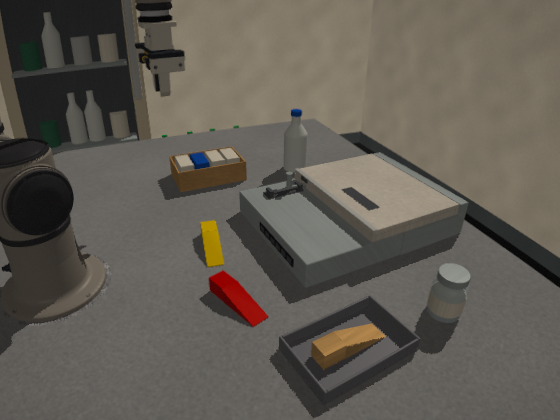

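View pics/v_tz.png

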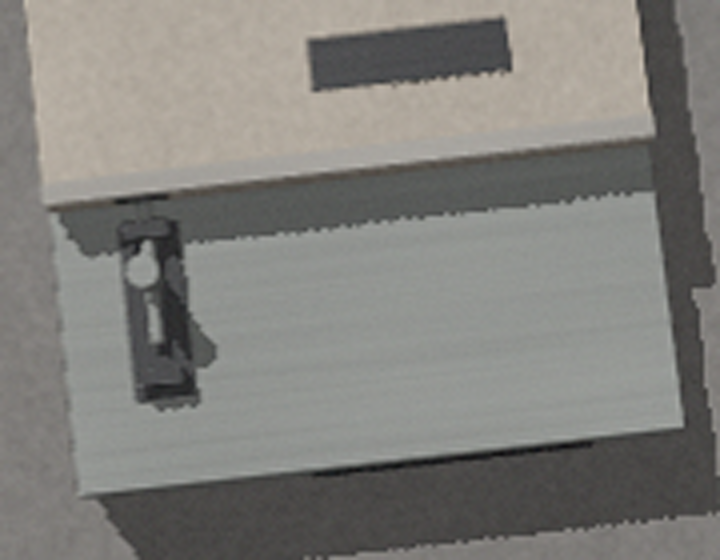

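View pics/v_top.png

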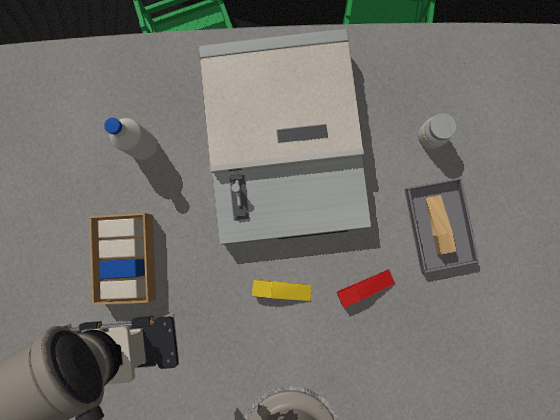

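The knob moved from zoom (148,324) to (143,267), and the bolt now reaches the slot. The lid is flat, the wedge lies in the tray, and the jar and milk are unmoved. I'll check the bolt travel, then hand in.

Run:
```python
from h import *
z1=lambda a:np.array(a)/4.+[200,120]-0.375
a=plane("top",z1((148,324)),.11);b=plane("top",z1((143,267)),.11);tr=np.linalg.norm(b-a);print("bolt travel",tr)
if tr>.026: manip.close_job();print("closed")
```

```text
bolt travel 0.030576212694504765
the job is handed in; nothing more can be done
closed
```

The job is done and handed in at about 32 s of the 72 s allowed. The interface reports no verdict, so the results below rest on my own measurements.

- **Lid:** I drew the wedge back in eight 10 mm tugs with a 0.5 s rest after each. The edge came down from about 23 mm through 20, 16.7, 13.7, 10.3, 7.0 and 3.4 mm to 0. My last reading was -0.1 mm from shut, with no tilt beyond measurement error. I did not measure the lid's speed during the tugs.
- **Wedge:** It lies flat in the tray, with the block's top about 34 mm above the table where about 38 mm was expected. That is a little low, but both the top and side views show it base down, with block and tip well inside the walls.
- **Bolt:** I gripped the knob and pushed it to its stop, which pushed back with about 5 N. Travel measured about 30.6 mm from the top pictures against 29–30 mm from the arm, so it is fully home within camera error.
- **Groceries:** The jar and milk look unmoved in the before and after pictures. The gripper is open and clear of everything.

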